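# Shut and latch the preheating furnace

### The job

The small preheating furnace is loaded, so close it up: swing its door fully shut and, lifting the latch bar over the keeper's lip, let it drop right down into the notch so that the door is held. Leave the spare casting ring, the stone model and the powder jar beside the furnace where they stand, and let go of the latch.

Things in the scene. Friction and masses are not known exactly. Their poses are not given: they have to be found in the camera images.
- furnace: White and grey bench furnace, 220 mm deep (x), 280 mm wide (y), 263 mm high with an 18 mm flue stub on top; fixed to the bench. Origin: centre of its underside; its -x side is the front with the chamber.
- door (a joint): Angle of the furnace door, rad: 0 = fully shut (solid stop), grows as it swings out to the front, to 1.6. White panel 203 mm wide, 26 mm thick, 88 to 222 mm above the bench, hinged on an upright axis at the furnace's left (+y) front edge; opens towards furnace -x. The hinge is a little stiff (0.12 N m): the door stays where it is left.
- latch_bar (a joint): Angle of the latch bar against the door, rad: 0 = level, resting on its pin or down in the notch; grows as the free end is lifted, to 0.8. Nothing but its weight (about 160 g) brings it down again.
- door_hinge (a point): Point on the door's upright hinge axis, 190 mm above the bench, at furnace (-130, 118) mm; axes as the furnace.
- bar_pivot (a point): Pivot of the latch bar on the door's outer face, 190 mm above the bench; with the door shut it lies 23 mm in front (-x) of and 75 mm to the right (-y) of the hinge axis. The pivot axis is level and square to the door. Axes: x along the pivot axis into the door, y along the bar away from its free end.
- knob (a point): Centre of the black ball knob (28 mm diameter) on a 9 mm stem that stands out from the bar square to the door: 95 mm along the bar from the pivot, 48 mm out from the bar's middle plane, 58 mm out from the door's face; 190 mm above the bench with the bar level. Axes as bar_pivot. Can be pinched from above, fingers left and right, the stem between them.
- bar_end (a point): Point in the middle of the flat steel latch bar (6 mm thick, 18 mm high), 157 mm from the pivot, where it enters the keeper; the bar ends 21 mm beyond. Axes as bar_pivot.
- keeper_notch (a point): Middle of the floor of the keeper's notch, 179.5 mm above the bench; axes as the furnace. The keeper is a fixed steel bracket 12 mm wide (y) beside the door's free edge; its notch, open upward, is 13 mm wide (x) and 18 mm deep. The outer lip, 7 mm thick, is upright without ramp: it stops the level bar, which must be lifted past the lip's top, 197.5 mm up (bar at 0.11 rad or more).
- casting_ring: Spare steel casting ring filled with white investment, an upright cylinder 60 mm across and 55 mm high, standing loose on the bench to the right of the furnace's front (a second one stands in the chamber and stays there). Origin: centre of its underside.
- stone_model: Yellowish stone model of an arch, 39 x 74 x 35 mm, loose to the right of the furnace, beyond the casting ring. Origin: centre of its underside.
- powder_jar: Small jar with a screw cap, 42 mm across, 54 mm high, loose to the left of the furnace. Origin: centre of its underside.

How it is judged:
By the outcome, as a careful person would: the job done as asked, in the order asked, and still so for the second after the job is handed in, with the robot touching nothing.
It also fails if it takes over 38 s, if anything falls off the work surface, if the arm or the gripper's body presses on something with over 40 N, if the wrist force passes 120 N, or if a joint passes its speed limit or range.

### The arm

A 6-joint arm with a two-finger parallel gripper is mounted at the origin on a cart in front of the work surface, level with it; the furniture and walls round the work are solid. World frame = base frame: x ahead of the robot, y to its left, z up, the work surface at z = 0. Lengths are in m, angles in degrees, forces in N, time in s.
With the tool pointing down it reaches from about 0.3 to 0.75 m from the base axis. Payload 8.5 kg.
Tool frame: the origin (TCP) lies at the very end of the fingers, on their centre line; the grasp point (between the pads) lies env.pinch_z behind it (env.pinch_z is the distance from the TCP to the grasp point, in m); z points along the fingers, y is the line along which they close (so a half turn about z gives the same grasp; the last joint's range is limited). The gripper opens to 85 mm and grips with 20 to 120 N. Pads are 22 mm wide; open, the fingers measure 114 mm over their backs; the gripper's body (76 mm by 85 mm) begins 54 mm behind the grasp point. The pads swing forward as they close: fully open they stand 13 mm farther back than shut.
Start: joints at [56.763, 21.807, 74.336, -0, 83.858, -12.336], TCP at [0.196, 0.514, 0.231] pointing down, gripper open.
Joint ranges: [-178.18, 178.18], [-50.72, 133.34], [12.68, 142.11], [-81.47, 261.47], [9.98, 163.14], [-165.26, 165.26]. Speed limits (degrees/s): [136.94, 136.94, 180, 180, 180, 180].

### API

Orientations are given as a 3x3 rotation matrix whose columns are the frame's x, y, z axes.
In Python, from rig import telemetry, get_image, env gives the robot as it stands. The module is installed in compiled form; this text tells all that it offers.
- The arm moves only by the tool apply_moves, never from a script. Its argument "series" is a list of rows, each a list of 7 numbers: the shift along the tool's x, y, z in mm, then the turn, a rotation vector about the tool's x, y, z in degrees, then the opening, from 0 (shut) to 1 (fully open). A call has 1 to 12 rows; each row shifts and turns the commanded pose from where the row before left it, along the tool's axes as they then stand; what a row does not reach is not made up. A row lasts 1/8 s, in which the tool goes at most 62.5 mm and 10.7 degrees, less where a joint would pass 70% of its speed; a pose out of reach is approached as far as the arm can. A call with a gripper value outside its range is refused whole. The fingers move at their own pace and stop on an object; "grip_force" is the grip in N (left out, the last holds). Time passes only in rows, so rows that do not move let the fingers close. It gives the time, the measured TCP pose, the force, the opening and the grip force at its end, in the units of the state.
- telemetry.observe(): the state, without advancing time (a new reading comes with each control period).
- get_image(name): name is "side" or "top" or "wrist"; returns a dict with "frame" (480x640x3 uint8, red, green, blue), "z_map" (480x640 float32, m along the optical axis (not along the pixel's ray), 0 where there is no reading), "vertical_fov" (degrees; the focal length in pixels is half the picture's height over the tangent of half this angle, whatever the lens; pixels are square), "cx", "cy" (the principal point, pixels), "eye" and "attitude" of the camera in the world; the wrist camera has in their place "mount" (4x4, takes a point from camera to tool coordinates, whose origin is the TCP and whose axes are the flange's). Camera axes: x right, y up, looking along -z (the intrinsics and any distortion apply to the point x, -y, -z); pixel columns grow to the right and rows downward; lengths in m; the calibration is good to about 2 mm. The wrist camera is an equidistant fisheye: a pixel r from the principal point sees the ray r / f radians off the axis. A picture is of the moment at which its call begins: read the wrist's pose just before it.
- env.close_job(): hands the job in; it is judged then, once.
The state is a dict: "time_s": time; "q": joint angles; "qvel": joint speeds; "joint_efforts": joint torques, N m; "position": TCP position; "tool_rot": TCP orientation; "ft_force": force on the tool from outside, world axes, zero at the start; "wrist_torque": the same for the moment, N m; "grip_width": finger opening in m; "gripper_force": force on a finger pad.
Only numpy, scipy, OpenCV 4.12 (cv2) and the standard library are available. Lean on these libraries where they do the work, as an engineer would, in place of code of your own. Each camera call takes 0.05 s, during which the arm holds its last target. There are 200 camera calls.

## Working session

There is one attempt and no reset: what is moved stays moved. The work goes in short steps, Python scripts to look and compute and a tool call to move; the robot and the scene stay as the last step left them, time stands still between calls to the robot, and variables do not carry over. Pictures are saved under pics/ and viewed, at most 10 in all, crops included, and the job is handed in when it is done.

Besides the shell and the picture viewer there is one more tool, called after "Call:" in YAML: its name, and indented under it one key for each argument. apply_moves: Moves the arm, as the interface text tells. Its arguments: {"type":"object","properties":{"series":{"type":"array"},"grip_force":{"type":"number"}},"required":["series"]}

```bash
mkdir -p pics; cat > h.py <<'E'
import numpy as np, cv2
from rig import telemetry, get_image, env
def grab(n,fn=None):
    s=telemetry.observe(); d=get_image(n)
    if fn: cv2.imwrite('pics/'+fn,cv2.cvtColor(d['frame'],cv2.COLOR_RGB2BGR))
    np.savez('last_%s.npz'%n,**{k:np.array(v) for k,v in d.items()},pos=s['position'],rot=s['tool_rot'])
    return d
def pt(n,u,v,z=None):
    d=np.load('last_%s.npz'%n); f=240/np.tan(np.radians(float(d['vertical_fov']))/2)
    z=float(d['z_map'][int(v),int(u)]) if z is None else z
    c=np.array([(u-d['cx'])/f*z,-(v-d['cy'])/f*z,-z])
    return d['attitude'].reshape(3,3)@c+d['eye']
def cloud(n):
    d=np.load('last_%s.npz'%n); f=240/np.tan(np.radians(float(d['vertical_fov']))/2)
    z=d['z_map']; v,u=np.mgrid[:480,:640]
    c=np.stack([(u-d['cx'])/f*z,-(v-d['cy'])/f*z,-z],-1)
    return c@d['attitude'].reshape(3,3).T+d['eye'], d['frame'], z>0
E
python3 - <<'E'
from h import *
for n in('side','top'):
    d=grab(n,n+'1.png'); print(n,d['eye'],d['attitude'],d['vertical_fov'],[k for k in d])
s=telemetry.observe(); print(s); print(env.pinch_z)
E
```

```text
side [ 0.07411629 -0.03844746  0.92944659] [[ 0.01108013  0.80943736 -0.58710169]
 [-0.99990254  0.00398194 -0.01338085]
 [-0.00849316  0.58719273  0.8094026 ]] 53.25553600625411 ['frame', 'z_map', 'vertical_fov', 'cx', 'cy', 'eye', 'attitude']
top [ 0.51492272 -0.00473759  1.34174903] [[ 7.42589307e-04  9.90778252e-01 -1.35491339e-01]
 [-9.99865781e-01  2.95318873e-03  1.61151668e-02]
 [ 1.63666883e-02  1.35461187e-01  9.90647464e-01]] 50.31445723418262 ['frame', 'z_map', 'vertical_fov', 'cx', 'cy', 'eye', 'attitude']
{'time_s': 0.1, 'q': array([ 5.67635714e+01,  2.18379560e+01,  7.43782303e+01, -5.18997698e-04,
        8.38568126e+01, -1.23360809e+01]), 'qvel': array([-0.01775621, -0.16001605, -0.16118839,  0.1023778 , -0.00177837,
       -0.010753  ]), 'joint_efforts': array([ 3.24732129e-03, -4.49218440e+01, -2.31654936e+01, -1.19506008e-04,
        3.69127578e-03,  5.66740391e-05]), 'position': array([0.19607672, 0.51359586, 0.2307786 ]), 'tool_rot': array([[-9.34202566e-01,  3.56742328e-01, -6.90779081e-04],
       [ 3.56742900e-01,  9.34201990e-01, -1.07058949e-03],
       [ 2.63402606e-04, -1.24657798e-03, -9.99999188e-01]]), 'ft_force': array([-0.75755591,  0.33122393, -0.3610656 ]), 'wrist_torque': array([ 0.00664177,  0.01912999, -0.00047526]), 'gripper_force': 0.0, 'grip_width': 0.08543617535048557}
0.0187
```

View pics/side1.png

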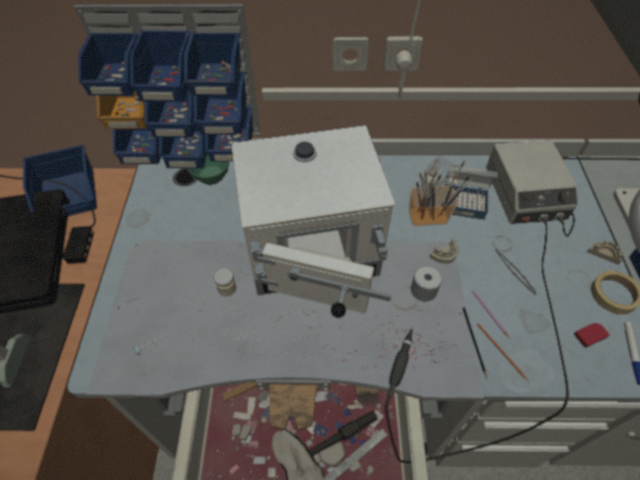

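View pics/top1.png

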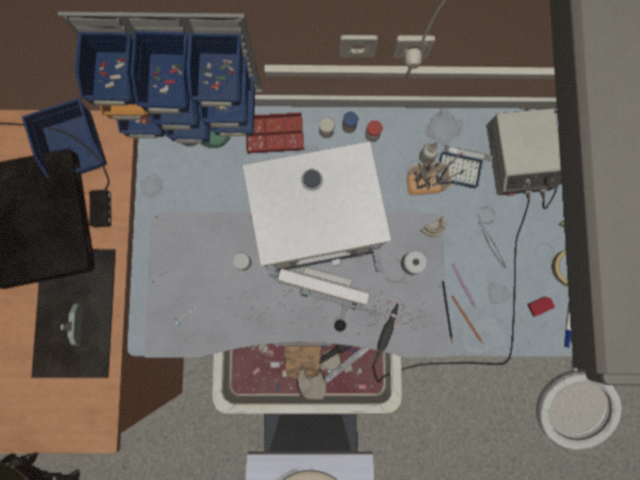

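Both pictures show the furnace turned a little anticlockwise. The door is partly open, with its top edge at (260,250)-(370,270) in side and (280,275)-(367,298) in top. The knob is at side (338,310) and top (340,325), the keeper at side (380,240) and top (378,260), and the ring at side (427,283).

```bash
python3 - <<'E'
from h import *
for n in('top','side'):
    P,F,ok=cloud(n); z=P[...,2]
    m=ok&(abs(z-.263)<.008)&(P[...,0]>.3)&(abs(P[...,1])<.35)
    nn,lab,st,ce=cv2.connectedComponentsWithStats(m.astype(np.uint8))
    k=1+np.argmax(st[1:,4]); q=P[lab==k][:,:2]
    r=cv2.minAreaRect((q*1000).astype(np.float32)); print(n,'furn',r,cv2.boxPoints(r).tolist(),np.median(z[lab==k]))
    m=ok&(abs(z-.222)<.006)&(P[...,0]>.25)&(abs(P[...,1])<.3)
    nn,lab,st,ce=cv2.connectedComponentsWithStats(m.astype(np.uint8))
    k=1+np.argmax(st[1:,4]); q=P[lab==k][:,:2]
    r=cv2.minAreaRect((q*1000).astype(np.float32)); print('door',r,cv2.boxPoints(r).tolist(),np.median(z[lab==k]))
print(pt('top',340,325),pt('side',338,310),pt('side',380,233),pt('top',378,257),pt('top',340,325))
print('ring',pt('top',414,263),'jar',pt('top',242,261),pt('top',433,227))
d=[cv2.imread('pics/side1.png')[215:335,220:460],cv2.imread('pics/top1.png')[235:345,230:450]]
d=[cv2.resize(a,(800,int(800*a.shape[0]/a.shape[1])),interpolation=cv2.INTER_CUBIC) for a in d]
cv2.imwrite('pics/c1.png',d[0])
E
```

```text
top furn ((739.522705078125, -12.713592529296875), (225.3142852783203, 284.52825927734375), 10.848602294921875) [[602.102783203125, 105.80427551269531], [655.6551513671875, -173.6388702392578], [876.942626953125, -131.23146057128906], [823.3902587890625, 148.21168518066406]] 0.2630907509256848
door ((561.664306640625, -29.92768096923828), (202.54733276367188, 28.871057510375977), 74.53556060791016) [[520.7477416992188, -123.68576049804688], [548.5735473632812, -131.38394165039062], [602.5808715820312, 63.83039855957031], [574.7550659179688, 71.52857971191406]] 0.22177146960581595
side furn ((737.1951904296875, -12.550338745117188), (227.72805786132812, 284.3215637207031), 11.109806060791016) [[598.0720825195312, 105.005859375], [652.8579711914062, -173.9874267578125], [876.3182983398438, -130.10653686523438], [821.5324096679688, 148.88674926757812]] 0.2623853310040707
door ((556.8850708007812, -29.638282775878906), (202.12889099121094, 27.76990509033203), 74.08300018310547) [[515.8161010742188, -123.02003479003906], [542.5213012695312, -130.6357879638672], [597.9540405273438, 63.74346923828125], [571.2488403320312, 71.35922241210938]] 0.22136271992139422
[ 0.47523141 -0.06633126  0.20535711] [ 0.46751345 -0.06740119  0.20098453] [ 0.63757732 -0.15135082  0.19658646] [ 0.62641007 -0.1536382   0.19321855] [ 0.47523141 -0.06633126  0.20535711]
ring [ 0.62519483 -0.26361126  0.05025035] jar [0.62881911 0.17172775 0.0560497 ] [ 0.7227779  -0.3221709   0.01946182]
```

View pics/c1.png

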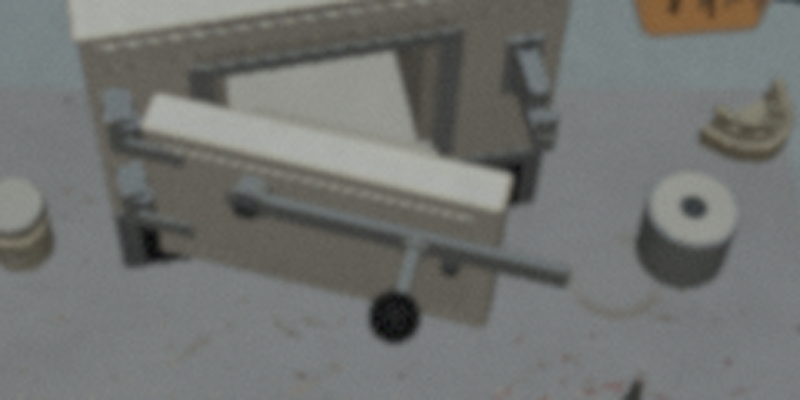

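```bash
cat > plan.py <<'E'
from h import *
from scipy.spatial.transform import Rotation as Ro
H=np.array([.5883,.0787,.190]); YAW=np.radians(10.9); PZ=env.pinch_z
def knob(th,b,opt=0):
    """grasp pose (TCP pos, R) with door angle th, bar lift b; R cols: x=outward normal, y=towards pivot, z=down"""
    Rd=Ro.from_euler('z',YAW-th).as_matrix()   # door frame: x into door, y towards hinge
    Rb=Rd@Ro.from_euler('x',-b).as_matrix()    # bar frame: lifting free end (-y) raises it
    k=H+Rd@[-.023,-.075,0]+Rb@[-.048,-.095,0]
    R=Rb@np.array([[-1,0,0],[0,1,0],[0,0,-1.]]).T
    return k-R[:,2]*(-PZ),R,k
def rows(p,R,tgts):
    for (q,S) in tgts:
        d=R.T@(q-p)*1e3; w=np.degrees(Ro.from_matrix(R.T@S).as_rotvec())
        print(np.round(np.r_[d,w],1).tolist()); p,R=q,S
E
python3 - <<'E'
from plan import *
s=telemetry.observe(); p,R=s['position'],s['tool_rot']
q,S,k=knob(.46,0); print(q,k,S.round(3).tolist())
q=q.copy(); q[2]=.25
w=Ro.from_matrix(R.T@S).as_rotvec()
n=12; rows(p,R,[(p+(q-p)*i/n,R@Ro.from_rotvec(w*i/n).as_matrix()) for i in range(1,n+1)])
E
```

```text
[ 0.47456283 -0.06623052  0.1713    ] [ 0.47456283 -0.06623052  0.19      ] [[-0.964, 0.266, 0.0], [0.266, 0.964, 0.0], [0.0, 0.0, -1.0]]
[-38.9, -36.9, -1.6, -0.0, -0.0, -0.5]
[-38.6, -37.2, -1.6, -0.0, -0.0, -0.5]
[-38.3, -37.5, -1.6, -0.0, -0.0, -0.5]
[-38.0, -37.8, -1.6, -0.0, -0.0, -0.5]
[-37.7, -38.1, -1.6, -0.0, -0.0, -0.5]
[-37.4, -38.4, -1.6, -0.0, -0.0, -0.5]
[-37.1, -38.7, -1.6, -0.0, -0.0, -0.5]
[-36.8, -39.0, -1.6, -0.0, -0.0, -0.5]
[-36.5, -39.3, -1.6, -0.0, -0.0, -0.5]
[-36.2, -39.5, -1.6, -0.0, -0.0, -0.5]
[-35.9, -39.8, -1.6, -0.0, -0.0, -0.5]
[-35.6, -40.1, -1.6, -0.0, -0.0, -0.5]
```

Call:
apply_moves:
  series:
    - [-39,-37,-1.6,0,0,-0.5,1]
    - [-38.6,-37.2,-1.6,0,0,-0.5,1]
    - [-38.3,-37.5,-1.6,0,0,-0.5,1]
    - [-38,-37.8,-1.6,0,0,-0.5,1]
    - [-37.7,-38.1,-1.6,0,0,-0.5,1]
    - [-37.4,-38.4,-1.6,0,0,-0.5,1]
    - [-37.1,-38.7,-1.6,0,0,-0.5,1]
    - [-36.8,-39,-1.6,0,0,-0.5,1]
    - [-36.5,-39.3,-1.6,0,0,-0.5,1]
    - [-36.2,-39.5,-1.6,0,0,-0.5,1]
    - [-35.9,-39.8,-1.6,0,0,-0.5,1]
    - [-35.6,-40,-1.6,0,0,-0.5,1]

```text
time_s: 1.6
position: [0.4775, -0.0667, 0.2504]
tool_rot: [[-0.966, 0.257, -0.0], [0.257, 0.966, 0.0], [0.0, 0.0, -1.0]]
ft_force: [0.7, -0.6, 0.1]
grip_width: 0.0854
gripper_force: 0.0
```

Call:
apply_moves:
  series:
    - [0,0,0,0,0,0,1]
    - [0,0,0,0,0,0,1]

```text
time_s: 1.85
position: [0.4767, -0.0646, 0.2502]
tool_rot: [[-0.966, 0.257, -0.001], [0.257, 0.966, 0.001], [0.001, 0.0, -1.0]]
ft_force: [-0.7, 0.5, 0.0]
grip_width: 0.0854
gripper_force: 0.0
```

```bash
python3 - <<'E'
from plan import *
s=telemetry.observe(); p,R=s['position'],s['tool_rot']; print(s['time_s'],p)
rows(p,R,[knob(.46,0)[:2]])
d=grab('wrist','w1.png')
M=d['mount']; f=240/np.tan(np.radians(d['vertical_fov'])/2)
k=knob(.46,0)[2]; c=np.linalg.inv(M)@np.r_[R.T@(k-p),1]; x,y,z=c[0],-c[1],-c[2]
r=np.hypot(x,y); t=np.arctan2(r,z)*f/r; print('pred knob px',d['cx']+x*t,d['cy']+y*t, 'px/mm',f/z/1000,M)
E
```

```text
1.85 [ 0.4767232  -0.06464725  0.25016514]
[1.6, -2.1, 78.9, 0.0, -0.1, 0.5]
pred knob px 312.84150542769436 268.02748579274964 px/mm 1.6853978590550887 [[-8.00974957e-04  9.44395650e-01  3.28810303e-01  8.52053903e-02]
 [ 9.99999468e-01  9.70152019e-04 -3.50453785e-04  1.20327828e-04]
 [-6.49963009e-04  3.28809848e-01 -9.44395924e-01 -1.44222669e-01]
 [ 0.00000000e+00  0.00000000e+00  0.00000000e+00  1.00000000e+00]]
```

View pics/w1.png

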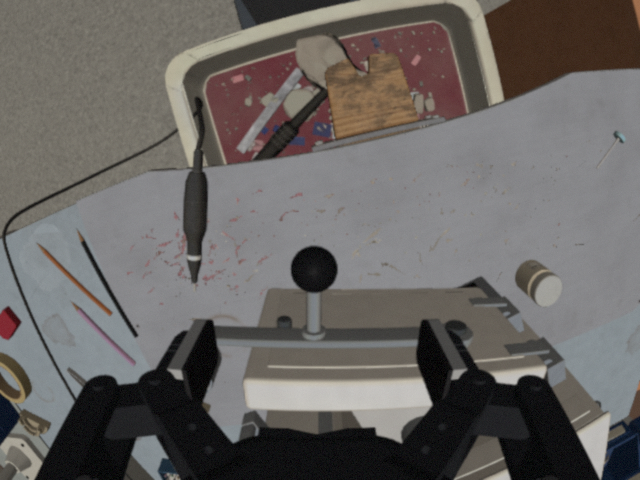

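The knob is at (314,268) in the wrist view, where the model predicted it (313,268), so I descend and pinch.

Call:
apply_moves:
  series:
    - [1.6,-2,30,0,0,0.5,1]
    - [0,0,30,0,0,0,1]
    - [0,0,19,0,0,0,1]
    - [0,0,0,0,0,0,1]
    - [0,0,0,0,0,0,0]
    - [0,0,0,0,0,0,0]
    - [0,0,0,0,0,0,0]
    - [0,0,0,0,0,0,0]
    - [0,0,0,0,0,0,0]
    - [0,0,0,0,0,0,0]
  grip_force: 40

```text
time_s: 3.15
position: [0.4756, -0.0664, 0.1721]
tool_rot: [[-0.964, 0.266, 0.002], [0.266, 0.964, 0.0], [-0.002, 0.001, -1.0]]
ft_force: [2.0, 3.0, 5.4]
grip_width: 0.0259
gripper_force: 39.2
```

```bash
python3 - <<'E'
from plan import *
s=telemetry.observe(); p,R=s['position'],s['tool_rot']; print(s['time_s'],p,knob(.46,0)[0])
T=[knob(.46,b)[:2] for b in np.linspace(0,.2,5)]; print('lift'); rows(*T[0],T[1:])
T=[knob(t,.2)[:2] for t in np.linspace(.46,0,21)]; print('swing'); rows(*T[0],T[1:3]); print(T[-1])
T=[knob(0,b)[:2] for b in np.linspace(.2,0,9)]; print('lower'); rows(*T[0],T[1:3])
E
```

```text
3.15 [ 0.47557414 -0.06637982  0.17212925] [ 0.47456283 -0.06623052  0.1713    ]
lift
[0.0, -0.8, -4.8, 2.9, 0.0, -0.0]
[-0.0, -0.8, -4.8, 2.9, 0.0, -0.0]
[0.0, -0.8, -4.8, 2.9, -0.0, -0.0]
[-0.0, -0.8, -4.8, 2.9, -0.0, -0.0]
swing
[-4.0, -1.6, 0.3, -0.0, -0.3, -1.3]
[-4.0, -1.6, 0.3, 0.0, -0.3, -1.3]
(array([ 0.55107158, -0.10344734,  0.19054634]), array([[-0.98195871, -0.18532612,  0.03756747],
       [-0.18909544,  0.96238492, -0.19508508],
       [ 0.        , -0.19866933, -0.98006658]]))
lower
[-0.0, 0.5, 2.4, -1.4, -0.0, -0.0]
[0.0, 0.5, 2.4, -1.4, -0.0, -0.0]
```

Call:
apply_moves:
  series:
    - [0,-0.8,-4.8,2.9,0,0,0]
    - [0,-0.8,-4.8,2.9,0,0,0]
    - [0,-0.8,-4.8,2.9,0,0,0]
    - [0,-0.8,-4.8,2.9,0,0,0]
    - [0,0,0,0,0,0,0]

```text
time_s: 3.78
position: [0.4749, -0.0679, 0.191]
tool_rot: [[-0.964, 0.259, -0.053], [0.265, 0.945, -0.194], [-0.001, -0.201, -0.98]]
ft_force: [2.4, 2.0, 1.9]
grip_width: 0.0259
gripper_force: 39.5
```

Call:
apply_moves:
  series:
    - [-4,-1.6,0.3,0,-0.3,-1.3,0]
    - [-4,-1.6,0.3,0,-0.3,-1.3,0]
    - [-4,-1.6,0.3,0,-0.3,-1.3,0]
    - [-4,-1.6,0.3,0,-0.3,-1.3,0]
    - [0,0,0,0,0,0,0]

```text
time_s: 4.4
position: [0.4893, -0.0781, 0.1907]
tool_rot: [[-0.985, 0.171, -0.032], [0.174, 0.965, -0.196], [-0.003, -0.199, -0.98]]
ft_force: [5.1, 5.0, -0.4]
grip_width: 0.0261
gripper_force: 39.6
```

```bash
python3 - <<'E'
from plan import *
from scipy.optimize import least_squares
s=telemetry.observe(); p,R=s['position'],s['tool_rot']
f=least_squares(lambda x:np.r_[knob(*x)[0]-p,.05*(knob(*x)[1]-R).ravel()],[.4,.2]); print(f.x,p-knob(*f.x)[0],s['ft_force'],s['wrist_torque'])
d=grab('side','s2.png'); a=cv2.cvtColor(d['frame'],cv2.COLOR_RGB2BGR)[200:350,220:460]
cv2.imwrite('pics/s2c.png',cv2.resize(a,(800,500),interpolation=cv2.INTER_CUBIC))
E
```

```text
[0.36205425 0.200907  ] [3.40336821e-04 3.84935134e-04 4.00940807e-05] [ 5.06175171  4.955975   -0.44524333] [ 1.22303806 -0.63945686  0.12945058]
```

View pics/s2c.png

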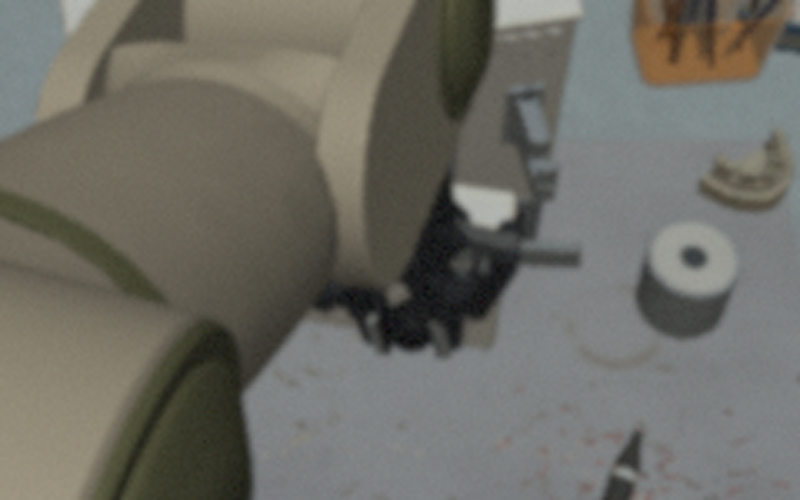

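The bar is lifted (its end is at about (575,253) in the crop) and the door is swinging. I carry on.

Call:
apply_moves:
  series:
    - [-4,-1.6,0.3,0,-0.3,-1.3,0]
    - [-4,-1.6,0.3,0,-0.3,-1.3,0]
    - [-4,-1.6,0.3,0,-0.3,-1.3,0]
    - [-4,-1.6,0.3,0,-0.3,-1.3,0]
    - [-4,-1.6,0.3,0,-0.3,-1.3,0]
    - [-4,-1.6,0.3,0,-0.3,-1.3,0]
    - [-4,-1.6,0.3,0,-0.3,-1.3,0]
    - [-4,-1.6,0.3,0,-0.3,-1.3,0]
    - [-4,-1.6,0.3,0,-0.3,-1.3,0]
    - [-4,-1.6,0.3,0,-0.3,-1.3,0]
    - [-4,-1.6,0.3,0,-0.3,-1.3,0]
    - [0,0,0,0,0,0,0]

```text
time_s: 5.95
position: [0.5317, -0.0979, 0.1908]
tool_rot: [[-0.997, -0.078, 0.025], [-0.081, 0.977, -0.198], [-0.009, -0.199, -0.98]]
ft_force: [4.4, 9.6, -0.4]
grip_width: 0.0258
gripper_force: 39.6
```

```bash
cat >> plan.py <<'E'
from scipy.optimize import least_squares
def fit():
    s=telemetry.observe(); p,R=s['position'],s['tool_rot']
    f=least_squares(lambda x:np.r_[knob(*x)[0]-p,.05*(knob(*x)[1]-R).ravel()],[.1,.2]); print(f.x,p-knob(*f.x)[0],s['ft_force'],s['wrist_torque'],s['time_s'])
    return p,R,f.x
E
python3 - <<'E'
from plan import *
p,R,x=fit(); T=[knob(t,.2)[:2] for t in np.linspace(x[0],0,5)]; rows(p,R,T)
E
```

```text
[0.10867081 0.20186075] [1.59499770e-04 4.81223783e-04 7.23185651e-05] [ 4.35576498  9.56293366 -0.42150345] [ 1.64243046 -0.54542686  0.10425431] 5.95
[0.2, -0.4, 0.3, -0.0, 0.5, -0.1]
[-4.7, -1.8, 0.4, 0.0, -0.3, -1.5]
[-4.7, -1.8, 0.4, -0.0, -0.3, -1.5]
[-4.7, -1.8, 0.4, 0.0, -0.3, -1.5]
[-4.7, -1.8, 0.4, 0.0, -0.3, -1.5]
```

Call:
apply_moves:
  series:
    - [-4.5,-2.2,0.6,0,0,-1.5,0]
    - [-4.7,-1.8,0.4,0,-0.2,-1.5,0]
    - [-4.7,-1.8,0.4,0,-0.2,-1.5,0]
    - [-4.7,-1.8,0.4,0,-0.2,-1.5,0]
    - [0,0,0,0,0,0,0]
    - [0,0,0,0,0,0,0]

```text
time_s: 6.7
position: [0.5508, -0.103, 0.1906]
tool_rot: [[-0.983, -0.182, 0.035], [-0.185, 0.963, -0.196], [0.002, -0.199, -0.98]]
ft_force: [3.3, 9.2, -0.4]
grip_width: 0.0258
gripper_force: 39.7
```

```bash
python3 - <<'E'
from plan import *
fit()
E
```

```text
[0.00201147 0.20039101] [1.40809655e-04 3.86436339e-04 1.76724628e-05] [ 3.25679624  9.21425516 -0.44288765] [ 1.83366528 -0.36697382  0.04581617] 6.7
```

Call:
apply_moves:
  series:
    - [-1.5,0,0,0,0,-0.4,0]
    - [0,0,0,0,0,0,0]

```text
time_s: 6.95
position: [0.5521, -0.1032, 0.1907]
tool_rot: [[-0.981, -0.189, 0.034], [-0.192, 0.962, -0.197], [0.004, -0.2, -0.98]]
ft_force: [1.7, 7.4, 0.3]
grip_width: 0.0255
gripper_force: 39.7
```

Call:
apply_moves:
  series:
    - [-1.5,0,0,0,0,0,0]
    - [0,0,0,0,0,0,0]

```text
time_s: 7.2
position: [0.5523, -0.1033, 0.1904]
tool_rot: [[-0.982, -0.189, 0.03], [-0.191, 0.962, -0.197], [0.008, -0.199, -0.98]]
ft_force: [-4.2, 4.7, 1.3]
grip_width: 0.0256
gripper_force: 39.7
```

```bash
python3 - <<'E'
from plan import *
fit()
E
```

```text
[-0.0057678   0.19890695] [ 1.89482922e-04  4.09309044e-04 -8.82385338e-05] [-4.15021018  4.71076402  1.29167857] [ 1.12122764  0.71817206 -0.13897564] 7.2
```

The door is against its stop, so I lower the bar.

Call:
apply_moves:
  series:
    - [-0.5,0,0,0,0,0,0]
    - [0,0.5,2.4,-1.4,0,0,0]
    - [0,0.5,2.4,-1.4,0,0,0]
    - [0,0.5,2.4,-1.4,0,0,0]
    - [0,0.5,2.4,-1.4,0,0,0]
    - [0,0,0,0,0,0,0]

```text
time_s: 7.95
position: [0.5523, -0.1029, 0.1804]
tool_rot: [[-0.982, -0.19, 0.011], [-0.191, 0.976, -0.101], [0.009, -0.102, -0.995]]
ft_force: [-6.1, 5.9, 2.4]
grip_width: 0.0258
gripper_force: 39.8
```

Call:
apply_moves:
  series:
    - [0,0.5,2.4,-1.4,0,0,0]
    - [0,0.5,2.4,-1.4,0,0,0]
    - [0,0.5,2.4,-1.4,0,0,0]
    - [0,0,0,0,0,0,0]

```text
time_s: 8.45
position: [0.5521, -0.1019, 0.1733]
tool_rot: [[-0.982, -0.191, -0.003], [-0.191, 0.981, -0.029], [0.008, -0.028, -1.0]]
ft_force: [-6.0, 5.1, 4.1]
grip_width: 0.0256
gripper_force: 39.9
```

```bash
python3 - <<'E'
from plan import *
fit()
E
```

```text
[-0.00615198  0.02296398] [ 0.00019427  0.00036309 -0.00022443] [-5.96114828  5.05879208  4.08665295] [ 1.13695334  1.04059179 -0.01031604] 8.45
```

Call:
apply_moves:
  series:
    - [0,0.3,1.2,-1.4,0,0,0]
    - [0,0,0,0,0,0,0]

```text
time_s: 8.7
position: [0.5521, -0.1015, 0.1723]
tool_rot: [[-0.982, -0.191, -0.007], [-0.191, 0.982, -0.006], [0.008, -0.004, -1.0]]
ft_force: [-6.0, 5.9, 3.3]
grip_width: 0.0255
gripper_force: 39.9
```

Call:
apply_moves:
  series:
    - [0,0,0,0,0,0,0.5]
    - [0,0,0,0,0,0,1]
    - [0,0,0,0,0,0,1]
    - [0,0,0,0,0,0,1]
    - [0,0,0,0,0,0,1]

```text
time_s: 9.32
position: [0.5539, -0.1021, 0.1731]
tool_rot: [[-0.982, -0.191, -0.002], [-0.191, 0.982, -0.009], [0.004, -0.009, -1.0]]
ft_force: [0.2, 0.2, 0.2]
grip_width: 0.0856
gripper_force: 0.0
```

Call:
apply_moves:
  series:
    - [0,0,-10,0,0,0,1]
    - [0,0,-20,0,0,0,1]
    - [0,0,-30,0,0,0,1]
    - [0,0,-30,0,0,0,1]
    - [20,20,-10,0,0,0,1]
    - [40,30,0,0,0,0,1]
    - [40,40,0,0,0,0,1]
    - [30,50,0,0,0,0,1]
    - [10,50,0,0,0,0,1]
    - [0,50,0,0,0,0,1]
    - [0,50,0,0,0,0,1]
    - [0,0,0,0,0,0,1]

```text
time_s: 10.82
position: [0.3604, 0.1592, 0.2719]
tool_rot: [[-0.981, -0.196, -0.001], [-0.196, 0.981, -0.009], [0.003, -0.008, -1.0]]
ft_force: [0.3, -0.3, 0.4]
grip_width: 0.0851
gripper_force: 0.0
```

```bash
python3 - <<'E'
from plan import *
d=grab('side','s3.png'); a=cv2.cvtColor(d['frame'],cv2.COLOR_RGB2BGR)[200:350,220:460]
cv2.imwrite('pics/s3c.png',cv2.resize(a,(800,500),interpolation=cv2.INTER_CUBIC))
print(telemetry.observe()['time_s'])
P,F,ok=cloud('side'); z=P[...,2]
m=ok&(abs(z-.222)<.006)&(P[...,0]>.45)&(abs(P[...,1])<.3)
nn,lab,st,ce=cv2.connectedComponentsWithStats(m.astype(np.uint8))
k=1+np.argmax(st[1:,4]); q=P[lab==k][:,:2]
print(cv2.minAreaRect((q*1000).astype(np.float32)))
E
```

```text
10.875
((613.9992065429688, -36.05430603027344), (38.3072509765625, 278.89642333984375), 10.646585464477539)
```

View pics/s3c.png

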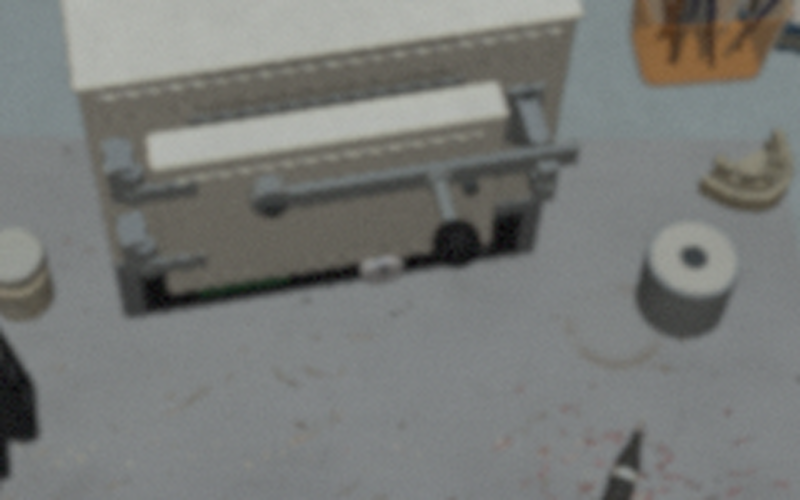

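The door is shut, with its top parallel to the front. The bar runs level through the keeper to its end at about (575,153) in the crop. I'll check the heights.

```bash
python3 - <<'E'
from plan import *
P,F,ok=cloud('side'); D=(P-H)@Ro.from_euler('z',YAW).as_matrix()  # furnace axes from hinge
for y0 in (-.10,-.13,-.16,-.19,-.215,-.2235,-.232,-.24,-.25):
    m=ok&(abs(D[...,1]-y0)<.004)&(D[...,0]>-.035)&(D[...,0]<-.012)&(abs(D[...,2])<.03)
    q=D[m]; h=q[q[:,2]>q[:,2].max()-.003]; print(y0,m.sum(),np.round(h.mean(0)*1e3,1) if len(h) else '')
m=ok&(abs(D[...,1]+.17)<.02)&(abs(D[...,0]+.071)<.02)&(abs(D[...,2])<.04); print('knob top',D[m][:,2].max())
k=knob(0,0)[2]; print(k)
for u,v in((391,245),(385,246),(357,270)): print(((pt('side',u,v)-H)@Ro.from_euler('z',YAW).as_matrix()).round(4))
a=cv2.imread('pics/s3.png')[220:270,340:404]; cv2.imwrite('pics/s3k.png',cv2.resize(a,(768,600),interpolation=cv2.INTER_CUBIC))
E
```

```text
-0.1 78 [-13.3 -99.2  27.9]
-0.13 70 [ -12.8 -128.1   28.7]
-0.16 75 [ -13.1 -161.3   29.1]
-0.19 87 [ -13.2 -189.3   27.5]
-0.215 31 [ -12.2 -211.2   28.1]
-0.2235 57 [ -25.4 -224.3    9.9]
-0.232 42 [ -24.  -231.2    8.9]
-0.24 28 [ -25.2 -239.8    8.8]
-0.25 23 [ -25.6 -249.1    8.8]
knob top 0.016742007406321865
[ 0.55072716 -0.10165876  0.19      ]
[-0.0263 -0.2485  0.006 ]
[-0.0274 -0.2363  0.0073]
[-0.0751 -0.1704  0.015 ]
```

View pics/s3k.png

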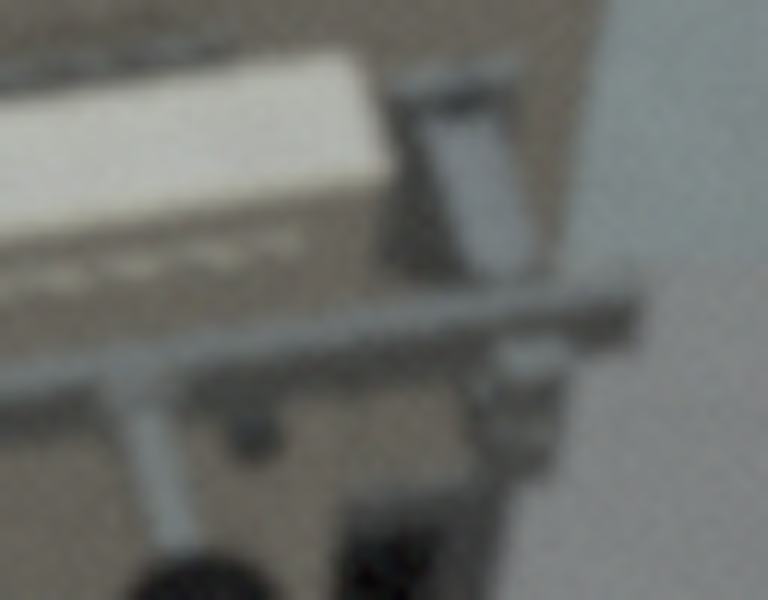

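The bar's top is level at 199 mm from pivot to tip. The keeper's lip at (535,355) stands in front of it, so the bar is seated in the notch.

```bash
python3 -c "
from rig import env
print(env.close_job())"
```

```text
the job is handed in; nothing more can be done
None
```

The furnace door is shut and the latch bar is down in the keeper's notch. The gripper has let go and is clear, the ring, model and jar were not touched, and I handed the job in at about 11 s on the robot clock.

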